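# Set the spin-art brake over the splash guard with a bent rod

## Robot

A 6-joint arm with a two-finger parallel gripper is mounted at the origin on the work surface. World frame = base frame: x ahead of the robot, y to its left, z up, the work surface at z = 0. Lengths are in m, angles in rad, forces in N, time in s.
With the tool pointing down it reaches from about 0.35 to 0.775 m from the base axis. Payload 7.3 kg.
Tool frame: the origin (TCP) lies on the mounting face of the last link; the fingertips stand 178 mm ahead of it and the grasp point (between the pads) lies 159 mm ahead of it; x points along the fingers, z is the direction in which the jaws open and shut, and the axes are right-handed (so a half turn about x gives the same grasp; the last joint's range is limited). The gripper opens to 92 mm and grips with 3 to 60 N. Pads are 19 mm wide; open, the fingers measure 130 mm over their backs; the gripper's body (75 mm by 190 mm) begins 47 mm behind the grasp point.
Start: joints at [-1.353, 0.342, 1.524, -0, 1.275, -0.146], TCP at [0.187, -0.491, 0.405] pointing down, gripper open.
Joint ranges: [-2.53, 2.53], [-0.77, 2.02], [0.04, 2.7], [-1, 4.14], [0.28, 2.66], [-3.11, 3.11]. Speed limits (rad/s): [2.57, 2.57, 3.14, 3.14, 3.14, 3.14].

## Interface

Orientations are given as a 3x3 rotation matrix whose columns are the frame's x, y, z axes.
In Python, from bench import r gives the robot as it stands.
- The arm moves only by the shell command python3 -m pendant 'ROWS' [FORCE]. ROWS is JSON, a list of rows, each a list of 7 numbers: the turn, a rotation vector about the tool's x, y, z in degrees, then the shift along the tool's x, y, z in mm, then the closure, from 0 (fully open) to 1 (shut). In form: [[ax, ay, az, dx, dy, dz, hand], ...]. A call has 1 to 20 rows; each row is the pose to reach, as a shift and turn from the pose commanded when the call began, along the tool's axes at that moment; what a row does not reach only later rows make up. A row lasts 1/10 s, in which the tool goes at most 50 mm and 8.59 degrees, less where a joint would pass 70% of its speed; a pose out of reach is approached as far as the arm can. A call with a gripper value outside its range is refused whole. The fingers move at their own pace and stop on an object; FORCE is the grip in N (left out, the last holds). Time passes only in rows, so rows that repeat a pose let the fingers close. It gives the time, the measured TCP pose, the force and the opening at its end, in the units of the state.
- r.observe(): the state, without advancing time (a new reading comes with each control period).
- r.get_image(name): name is "scene" or "top" or "wrist"; returns the picture (400x640x3 uint8, blue, green, red); there is no depth.
- r.camera_info(name): a dict with "vertical_fov" (degrees; the focal length in pixels is half the picture's height over the tangent of half this angle, whatever the lens; pixels are square), "cx", "cy" (the principal point, pixels), "dist" ([k1, k2, p1, p2, k3] as OpenCV has them; the pictures are not rectified), "cam_to_world" (4x4, takes a point from camera to world coordinates). Camera axes: x right, y down, z forward; pixel columns grow to the right and rows downward; lengths in m; the calibration is good to about 2 mm. A picture is of the moment at which its call begins: read the wrist's pose just before it. camera_info takes no time and is no camera call; for the wrist camera it gives the pose at the moment of the call.
- r.job_done(): hands the job in, once; it reports no verdict.
The state is a dict: "time": time; "q": joint angles; "dq": joint speeds; "effort": joint torques, N m; "eef_pos": TCP position; "ee_rot": TCP orientation; "contact_force": force on the tool from outside, world axes, zero at the start; "ft_torque": the same for the moment, N m; "grip_width": opening from 0.0 (shut) to 1.0 (fully open).
Only numpy, scipy, OpenCV 4.12 (cv2) and the standard library are available. Lean on these libraries where they do the work, as an engineer would, in place of code of your own. Each camera call takes 0.05 s, during which the arm holds its last target. There are 200 camera calls.

## Task

Set the brake on the white spin-art machine with the orange-handled bent rod: lift the rod from its wooden rack, reach over the blue splash guard without leaning on it, hook the red lever from behind and pull it towards the guard until it is fully home against its stop, then keep a steady pull of about 8 N on it for a full second so that the brake bites, never jerking it with more than 18 N. Work the lever with the rod only, never with the hand; then set the rod back in both notches of its rack, leg hanging down as you found it, let go without dropping it, and leave all other things where they are.

Things in the scene. Friction and masses are not known exactly. Their poses are not given: they have to be found in the camera images.
- machine: fixed white plastic spin-art machine, a box 200 x 200 with its deck 70 above the table; origin under its centre, x = away from the guard (the guard stands on its -x edge, facing the robot), z up. A yellow turntable 96 across, 10 high, lies on the deck centred at x +47. Machine and rack may stand left or right, turned up to 0.3 rad
- guard: fixed blue splash guard of the machine: upright wall 6 thick, 192 wide, its top 140 above the table, with side wings reaching 45 towards machine +x; origin at the middle of the front wall's thickness, half-way along its width, 60 above the table (80 below its top); axes as the machine's
- brake (a joint): how far the red brake lever has been pulled towards the guard, m: 0 = off, at its far end; 0.035 = fully home, hard stop. It starts between 0 and 0.010 and stays where it is left; moving it takes about 2.5 N (dry friction) and 25 N per m/s more; there is no spring. Pull direction: machine -x. Geometry: see lever_nominal
- lever_nominal (a point): nominal centre, at pull 0, of the red lever: an upright paddle behind the guard, 12 thick (machine x), 26 wide (y), spanning 81 to 125 above the table. Point fixed to the machine (x +8, y 0, height 103; does not move with the pull). The slide unit is clipped on with play: paddle and stop really sit up to 7 mm nearer to or farther from the guard, so find it by sight or feel. Behind it (+x) is free
- rod: loose bent rod, 0.1 to 0.2 kg: straight round steel shaft 10 thick along its x from -90 to +140, with an orange plastic handle 100 long (x), 16 wide (y), 26 high (z) about its middle, where the origin lies (centre of the handle, on the shaft axis); at x = +140 a round leg 10 thick is bent down along -z, its end 60 below the shaft axis. Rests in the rack with its shaft level, 110 above the table, leg hanging down and pointing away from the robot
- rod_tip (a point): lowest point of the rod's bent leg: 140 ahead of and 60 below the handle's centre, in the rod's axes; axes as the rod's
- rack: fixed wooden rack; origin under the middle between its posts, x along the rod. Two posts at x = -72 and +72, each 14 thick (x), 50 wide, 131 high, with a notch 18 wide and 26 deep, floor 105 above the table, in which the shaft (not the handle) lies: the handle sits between the posts (130 clear between them). The base is 230 x 90 x 12
- pencil_cup: dark wooden pencil cup, 72 across, crayons standing up to 142 high, loose; origin under its centre (a bystander, to be left alone; mm)
- palette: white plastic paint palette, 110 x 160 x 12, loose, lying flat; origin under its centre (a bystander, to be left alone; mm)
- hole_punch: green plastic hole punch with press lever, 130 x 55 x 70, loose; origin under its centre (a bystander, to be left alone; mm)
- tin_box: round tin box 80 across and 70 high with a red twist cap 20 high on it, loose; origin under its centre (a bystander, to be left alone; mm)
- crayon0: chunky plastic crayon, 90 long, 14 thick, loose, lying on the table; origin under its middle (a bystander, to be left alone; mm)
- crayon1: another such crayon, 90 long, 14 thick, loose; origin under its middle (a bystander, to be left alone; mm)
- crayon2: another such crayon, 90 long, 14 thick, loose; origin under its middle (a bystander, to be left alone; mm)

How it is judged:
By the outcome, as a careful person would: the job done as asked, in the order asked, and still so for the second after the job is handed in, with the robot touching nothing.
It also fails if it takes over 72 s, if anything falls off the work surface, if the arm or the gripper's body presses on something with over 40 N, if the wrist force passes 120 N, or if a joint passes its speed limit or range.

## Working session

There is one attempt and no reset: what is moved stays moved. The work goes in short steps, Python scripts to look and compute and a shell command to move; the robot and the scene stay as the last step left them, time stands still between calls to the robot, and variables do not carry over. Pictures are saved under pics/ and viewed, about 8 in all and at most 12, crops included, and the job is handed in when it is done.

```bash
ls; mkdir -p pics
python3 - <<'E'
from bench import r
import cv2,numpy as np
np.set_printoptions(precision=4,suppress=True)
for n in("scene","top"):
    cv2.imwrite(f"pics/{n}0.png",r.get_image(n)); print(n,r.camera_info(n))
s=r.observe();print(s)
E
```

```text
pics
scene {'vertical_fov': 48.2186776271312, 'cx': 320.68003680524043, 'cy': 203.95812177133988, 'dist': array([0.0446, 0.    , 0.    , 0.    , 0.    ]), 'cam_to_world': array([[ 0.6985,  0.4007, -0.5929,  1.2052],
       [ 0.7156, -0.386 ,  0.5822, -0.6243],
       [ 0.0044, -0.8309, -0.5563,  0.6936],
       [ 0.    ,  0.    ,  0.    ,  1.    ]])}
top {'vertical_fov': 50.115477464202755, 'cx': 313.83943670061313, 'cy': 202.7240989435537, 'dist': array([-0.0174,  0.    ,  0.    ,  0.    ,  0.    ]), 'cam_to_world': array([[ 0.0944, -0.9715,  0.2173,  0.3504],
       [-0.9955, -0.092 ,  0.0213, -0.0104],
       [-0.0008, -0.2183, -0.9759,  1.1169],
       [ 0.    ,  0.    ,  0.    ,  1.    ]])}
{'time': 0.1, 'q': array([-1.353 ,  0.3426,  1.5249, -0.    ,  1.2754, -0.146 ]), 'dq': array([ 0.0005, -0.0022, -0.0031, -0.    ,  0.0001,  0.    ]), 'effort': array([  0.0014, -43.2008, -24.4694,   0.0719,   0.0526,  -0.    ]), 'eef_pos': array([ 0.1868, -0.4905,  0.4041]), 'ee_rot': array([[-0.0003,  0.9346,  0.3558],
       [ 0.0013,  0.3558, -0.9346],
       [-1.    ,  0.0002, -0.0014]]), 'contact_force': array([0.2652, 0.537 , 0.2151]), 'ft_torque': array([ 0.0689, -0.0264, -0.005 ]), 'grip_width': 0.9992210539338618}
```

View pics/top0.png

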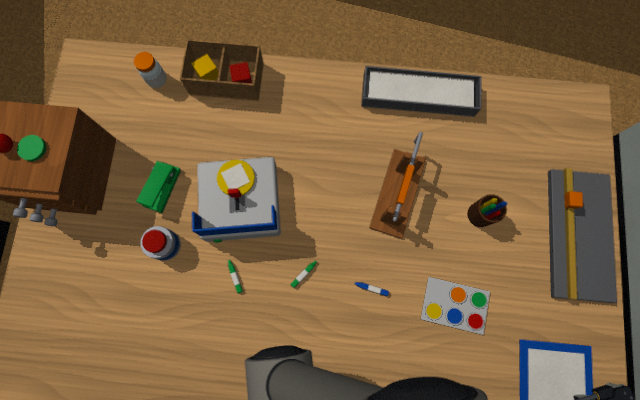

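View pics/scene0.png

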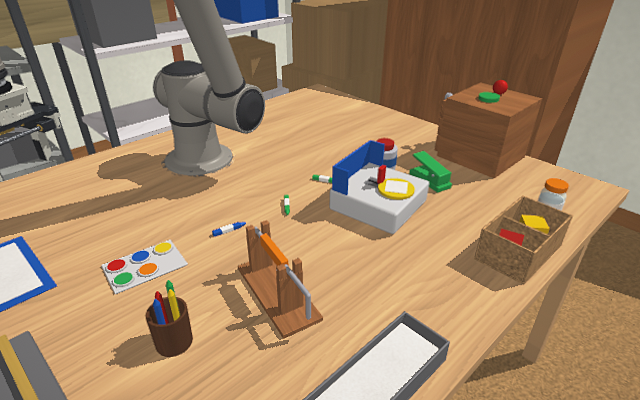

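```bash
cat > h.py <<'E'
from bench import r
import cv2,numpy as np
np.set_printoptions(precision=4,suppress=True)
def cam(n):
    c=r.camera_info(n);f=200/np.tan(np.radians(c["vertical_fov"]/2))
    return np.array([[f,0,c["cx"]],[0,f,c["cy"]],[0,0,1]]),np.array(c["dist"]),np.array(c["cam_to_world"])
def rays(n,px,c=None):
    K,d,T=c or cam(n)
    u=cv2.undistortPoints(np.float64(px).reshape(-1,1,2),K,d).reshape(-1,2)
    return T[:3,3],np.c_[u,np.ones(len(u))]@T[:3,:3].T
def plane(n,px,z,c=None):
    o,v=rays(n,px,c); return o+v*((z-o[2])/v[:,2])[:,None]
def proj(n,P,c=None):
    K,d,T=c or cam(n); R=T[:3,:3].T
    return cv2.projectPoints(np.float64(P).reshape(-1,1,3),cv2.Rodrigues(R)[0],-R@T[:3,3],K,d)[0].reshape(-1,2)
def blobs(im,lo,hi,amin=15):
    m=cv2.inRange(cv2.cvtColor(im,cv2.COLOR_BGR2HSV),np.array(lo),np.array(hi))
    n,l,s,c=cv2.connectedComponentsWithStats(m)
    return [(s[i,4],c[i],s[i,:4],(l==i).astype(np.uint8)) for i in range(1,n) if s[i,4]>=amin]
E
python3 - <<'E'
from h import *
im=cv2.imread("pics/top0.png"); sc=cv2.imread("pics/scene0.png")
for nm,lo,hi in(("orange",(5,150,120),(16,255,255)),("blue",(105,150,60),(125,255,255)),("red",(0,180,80),(4,255,255)),("yellow",(22,150,120),(32,255,255))):
    for n,i in(("top",im),("scene",sc)):
        for a,c,b,m in blobs(i,lo,hi,20):
            if n=="top" and not(180<c[0]<430 and 100<c[1]<260): continue
            pts=cv2.findNonZero(m); print(nm,n,a,c,b,cv2.minAreaRect(pts))
o=np.hstack([cv2.resize(im[140:250,185:285],None,fx=4,fy=4,interpolation=cv2.INTER_CUBIC),cv2.resize(im[130:240,365:430],None,fx=4,fy=4,interpolation=cv2.INTER_CUBIC)])
cv2.imwrite("pics/c1.png",o)
E
```

```text
orange top 25 [403.48 152.04] [395 149  16   7] ((402.1470947265625, 152.41177368164062), (15.522278785705566, 3.6380343437194824), 14.03624439239502)
orange top 277 [405.4079 183.8448] [397 164  17  39] ((405.8324279785156, 183.29461669921875), (7.499189853668213, 39.186946868896484), 17.10272979736328)
orange top 402 [386.2537 195.9378] [370 166  29  65] ((386.4862365722656, 197.5458984375), (15.8041353225708, 65.3237533569336), 16.69924545288086)
orange top 45 [397.2444 188.9111] [393 177   9  23] ((397.6027526855469, 188.2260284423828), (2.457864284515381, 23.40822982788086), 20.556045532226562)
orange scene 989 [495.7765  99.638 ] [448  83  90  34] ((492.8981018066406, 97.64649963378906), (85.94786071777344, 26.467201232910156), 16.389541625976562)
orange scene 21 [551.2857 101.9048] [546  98  11   9] ((551.0, 102.0000228881836), (3.086974620819092, 12.690895080566406), 59.036251068115234)
orange scene 36 [103.0278 142.8611] [ 94 140  18   8] ((102.98076629638672, 142.5961456298828), (17.45433235168457, 6.275715351104736), 11.309932708740234)
orange scene 40 [ 79.975 149.45 ] [ 
[... 3191 characters left out ...]
2] [155 291  14  33] ((162.37515258789062, 306.84130859375), (33.36735153198242, 5.9154438972473145), 67.06790161132812)
yellow top 484 [235.7479 175.4731] [217 159  38  35] ((235.5, 176.0), (34.0, 37.0), 90.0)
yellow scene 326 [395.7577 190.3528] [378 179  36  21] ((395.5, 189.0), (20.0, 35.0), 90.0)
yellow scene 299 [535.8595 222.4047] [521 215  28  18] ((535.3016967773438, 221.12930297851562), (31.11962890625, 13.130644798278809), 23.198591232299805)
yellow scene 113 [162.5487 246.9646] [155 243  16   9] ((162.5, 247.0), (8.0, 15.0), 90.0)
yellow scene 200 [173.3   304.505] [168 289  12  32] ((173.2941131591797, 304.176513671875), (31.044557571411133, 6.79099702835083), 75.96376037597656)
```

View pics/c1.png

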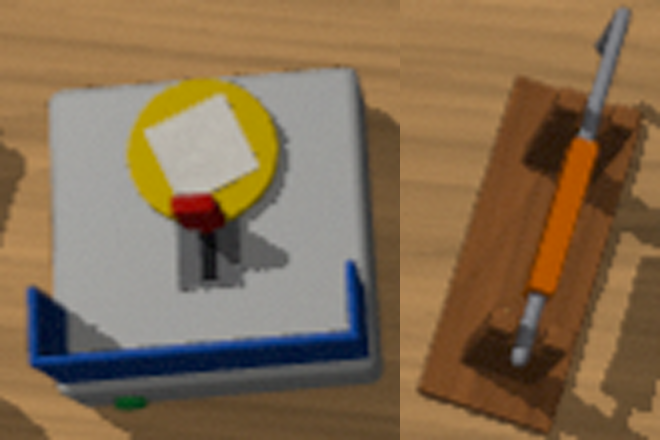

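Run:
```python
from h import *
P=lambda c,z:plane("top",[[185+u/4-.4,140+v/4-.4] for u,v in c],z)
R=lambda c,z:plane("top",[[365+(u-400)/4-.4,130+v/4-.4] for u,v in c],z)
print("guard top corners L,R, wingtips L R\n",P([(32,355),(366,334),(33,290),(350,264)],.14))
print("deck far corners",P([(50,92),(357,70)],.07))
print("turntable",P([(203,150)],.08))
print("lever top",P([(172,197),(218,195),(176,223),(222,222)],.125))
hs=R([(584,138),(541,293)],.123);print("handle ends",hs,hs.mean(0))
rb=R([(624,12),(520,358)],.115);print("rod ends",rb,rb.mean(0))
d=rb[0]-rb[1];a=np.arctan2(d[1],d[0]);print("yaw rod",a,np.linalg.norm(d), "handle yaw",np.arctan2(*(hs[0]-hs[1])[[1,0]]))
print("rack base corners",R([(517,75),(418,388),(550,432),(640,105)],.012))
# triangulate handle centroid
def tri(p,q):
    o1,v1=rays("top",[p]);o2,v2=rays("scene",[q]);A=np.c_[v1[0],-v2[0]];t=np.linalg.lstsq(A,o2-o1,rcond=None)[0]
    a,b=o1+v1[0]*t[0],o2+v2[0]*t[1];return (a+b)/2,np.linalg.norm(a-b)
print(tri((405.4,183.8),(268.3,251)))
```

```text
guard top corners L,R, wingtips L R
 [[0.481  0.2844 0.14  ]
 [0.5115 0.0934 0.14  ]
 [0.519  0.2898 0.14  ]
 [0.5519 0.1074 0.14  ]]
deck far corners [[0.6603 0.3207 0.07  ]
 [0.6934 0.1262 0.07  ]]
turntable [[0.6285 0.2154 0.08  ]]
lever top [[0.5857 0.2202 0.125 ]
 [0.5895 0.1929 0.125 ]
 [0.57   0.2156 0.125 ]
 [0.5732 0.1883 0.125 ]]
handle ends [[ 0.6897 -0.2138  0.123 ]
 [ 0.5907 -0.1926  0.123 ]] [ 0.6402 -0.2032  0.123 ]
rod ends [[ 0.7771 -0.2367  0.115 ]
 [ 0.5518 -0.1837  0.115 ]] [ 0.6644 -0.2102  0.115 ]
yaw rod -0.2313218680824836 0.2313919598804257 handle yaw -0.21091550733841674
rack base corners [[ 0.7682 -0.189   0.012 ]
 [ 0.5463 -0.1361  0.012 ]
 [ 0.5255 -0.2236  0.012 ]
 [ 0.7547 -0.2734  0.012 ]]
(array([ 0.6389, -0.2089,  0.1142]), np.float64(0.008933607049312718))
```

```bash
cat >> h.py <<'E'
def delta(g,yaw):
    "rows numbers for grasp point g (world) with tool down, tool y at yaw"
    s=r.observe();R0=np.array(s["ee_rot"]);c,q=np.cos(yaw),np.sin(yaw)
    Rt=np.array([[0,c,-q*-1],[0,q,-c],[-1,0,0]]); 
    t=np.array(g)+[0,0,.159]
    rv=cv2.Rodrigues(R0.T@Rt)[0].ravel()
    print("turn",np.degrees(rv),"shift mm",R0.T@(t-s["eef_pos"])*1000, "det",np.linalg.det(Rt))
def st():
    s=r.observe();y=np.array(s["ee_rot"])[:,1]
    print("t",s["time"],"grasp",s["eef_pos"]+np.array(s["ee_rot"])[:,0]*.159,"yaw",np.arctan2(y[1],y[0]),"F",s["contact_force"],"T",s["ft_torque"],"w",s["grip_width"])
E
python3 - <<'E'
from h import *
delta([.6215,-.200,.24],-.225)
E
python3 -m pendant '[[33,0,0,0,509,-117,0],[33,0,0,0,509,-117,0],[33,0,0,0,509,-117,0],[33,0,0,0,509,-117,0],[33,0,0,0,509,-117,0],[33,0,0,0,509,-117,0],[33,0,0,0,509,-117,0],[33,0,0,0,509,-117,0],[33,0,0,0,509,-117,0],[33,0,0,0,509,-117,0],[33,0,0,0,509,-117,0],[33,0,0,0,509,-117,0],[33,0,0,0,509,-117,0],[33,0,0,0,509,-117,0]]'
python3 - <<'E'
from h import *
delta([.6215,-.200,.24],-.225);st()
print(r.camera_info("wrist"));cv2.imwrite("pics/w1.png",r.get_image("wrist"))
E
```

```text
turn [33.7348 -0.0789  0.0145] shift mm [   5.3558  509.6268 -116.8215] det 1.0
time: 1.5
eef_pos: [0.6203, -0.2008, 0.4043]
ee_rot: [[-0.001, 0.977, -0.211], [0.0, -0.211, -0.977], [-1.0, -0.001, 0.0]]
contact_force: [0.1, 0.6, 0.1]
grip_width: 0.996
turn [0.6975 0.0125 0.07  ] shift mm [ 5.3188  1.0355 -1.0049] det 1.0
t 1.5 grasp [ 0.6201 -0.2008  0.2453] yaw -0.21282574845074093 F [0.0692 0.5664 0.088 ] T [-0.0087  0.0597 -0.0293] w 0.9960540454388538
{'vertical_fov': 69.25731188420818, 'cx': 321.24205574534847, 'cy': 200.14209212648416, 'dist': array([-0.0141,  0.    ,  0.    ,  0.    ,  0.    ]), 'cam_to_world': array([[-0.212 , -0.9326, -0.2922,  0.6999],
       [-0.9773,  0.2021,  0.0642, -0.2175],
       [-0.0008,  0.2991, -0.9542,  0.383 ],
       [ 0.    ,  0.    ,  0.    ,  1.    ]])}
```

View pics/w1.png

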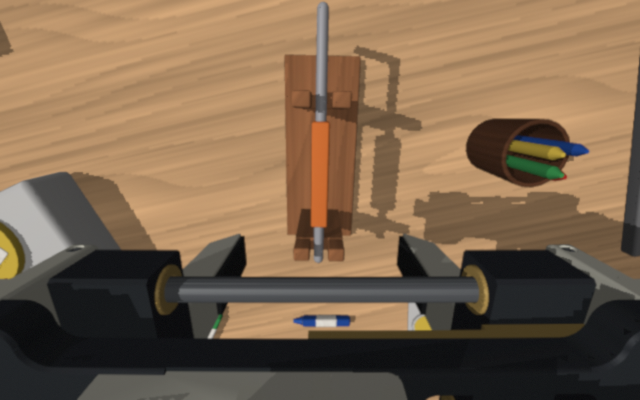

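The wrist view shows the rod in its rack, handle running from about (319,122) to (319,227), leg end at (323,5) and the rear shaft end at (319,260). It is nicely aligned with the tool.

Run:
```python
from h import *
im=cv2.imread("pics/w1.png")
b=max(blobs(im[:240],(5,170,120),(13,255,255)),key=lambda b:b[0] if abs(b[1][0]-320)<20 else 0)
print(b[:3]);m=b[3];ys,xs=np.nonzero(m)
y0,y1=ys.min(),ys.max();g=lambda y:xs[abs(ys-y)<4].mean()
p=plane("wrist",[[g(y0+6),y0],[g(y1-6),y1+1]],.123);print(p,p.mean(0));d=p[0]-p[1];print(np.hypot(*d[:2]),np.arctan2(d[1],d[0]))
q=plane("wrist",[[322.5,10],[319,250]],.115);d=q[0]-q[1];print(q,np.arctan2(d[1],d[0]))
c=p.mean(0);u=(p[0]-p[1])/np.linalg.norm(p[0]-p[1]);g=c-u*.022;g[2]=.113;print(g)
delta(g,np.arctan2(u[1],u[0]))
```

```text
(np.int32(1804), array([319.3348, 172.8559]), array([310, 121,  20, 107], dtype=int32))
[[ 0.6906 -0.215   0.123 ]
 [ 0.593  -0.1917  0.123 ]] [ 0.6418 -0.2033  0.123 ]
0.10039846539256116 -0.23446041047109636
[[ 0.775  -0.2351  0.115 ]
 [ 0.5658 -0.1861  0.115 ]] -0.22979803859843562
[ 0.6204 -0.1982  0.113 ]
turn [1.1979 0.0174 0.0339] shift mm [132.7041  -0.2139  -2.9134] det 0.9999999999999999
```

```bash
python3 -m pendant '[[1,0,0,20,0,-3,0],[1,0,0,55,0,-3,0],[1,0,0,90,0,-3,0],[1,0,0,115,0,-3,0],[1,0,0,128,0,-3,0],[1,0,0,132,0,-3,0],[1,0,0,132,0,-3,0],[1,0,0,132,0,-3,0]]' 
python3 -m pendant '[[0,0,0,0,0,0,0.5],[0,0,0,0,0,0,0.7],[0,0,0,0,0,0,1],[0,0,0,0,0,0,1],[0,0,0,0,0,0,1],[0,0,0,0,0,0,1],[0,0,0,0,0,0,1],[0,0,0,0,0,0,1],[0,0,0,0,0,0,1],[0,0,0,0,0,0,1]]' 60
python3 - <<'E'
from h import *
st()
E
```

```text
time: 2.35
eef_pos: [0.6218, -0.1977, 0.2745]
ee_rot: [[0.003, 0.974, -0.228], [-0.001, -0.228, -0.974], [-1.0, 0.003, 0.001]]
contact_force: [-0.0, -0.4, 0.9]
grip_width: 0.998
time: 3.35
eef_pos: [0.6215, -0.1973, 0.2727]
ee_rot: [[-0.0, 0.974, -0.228], [-0.0, -0.228, -0.974], [-1.0, -0.0, 0.0]]
contact_force: [-0.6, -0.2, -0.2]
grip_width: 0.184
t 3.35 grasp [ 0.6215 -0.1973  0.1137] yaw -0.2296330094525174 F [-0.5753 -0.2495 -0.178 ] T [-0.044   0.0522 -0.0016] w 0.18389230335149562
```

```bash
python3 -m pendant '[[0,0,0,-5,0,0,1],[0,0,0,-12,0,0,1],[0,0,0,-25,0,0,1],[0,0,0,-45,0,0,1],[0,0,0,-70,0,0,1],[0,0,0,-100,0,0,1],[0,0,0,-130,0,0,1],[0,0,0,-150,0,0,1],[0,0,0,-155,0,0,1],[0,0,0,-155,0,0,1]]'
python3 - <<'E'
from h import *
st();delta([.4586,.1876,.2687],.163)
E
```

```text
time: 4.35
eef_pos: [0.6214, -0.1972, 0.4288]
ee_rot: [[0.002, 0.974, -0.228], [-0.001, -0.228, -0.974], [-1.0, 0.002, 0.0]]
contact_force: [0.1, 0.4, -2.3]
grip_width: 0.169
t 4.35 grasp [ 0.6217 -0.1973  0.2698] yaw -0.22957639512779432 F [ 0.1091  0.3596 -2.2845] T [ 0.042   0.0962 -0.0461] w 0.16887411072462666
turn [-22.493    0.0461  -0.104 ] shift mm [   0.4986 -246.0639 -337.6198] det 1.0000000000000002
```

```bash
python3 -m pendant '[[-1,0,0,0,-10,-14,1],[-2,0,0,0,-28,-38,1],[-4,0,0,0,-50,-69,1],[-7,0,0,0,-75,-103,1],[-10,0,0,0,-100,-137,1],[-13,0,0,0,-125,-171,1],[-16,0,0,0,-150,-206,1],[-18,0,0,0,-175,-240,1],[-20,0,0,0,-200,-274,1],[-21.5,0,0,0,-220,-302,1],[-22.5,0,0,0,-237,-325,1],[-22.5,0,0,0,-246,-338,1],[-22.5,0,0,0,-246,-338,1],[-22.5,0,0,0,-246,-338,1]]'
python3 - <<'E'
from h import *
st()
for n in("wrist","top","scene"): cv2.imwrite(f"pics/{n}2.png",r.get_image(n))
T=np.array(r.camera_info("wrist")["cam_to_world"]);print(T);np.save("w2.npy",T)
E
```

```text
time: 5.75
eef_pos: [0.4587, 0.1878, 0.4267]
ee_rot: [[-0.002, 0.987, 0.163], [-0.001, 0.163, -0.987], [-1.0, -0.002, 0.001]]
contact_force: [-0.4, -1.0, -1.9]
grip_width: 0.172
t 5.75 grasp [0.4585 0.1877 0.2677] yaw 0.16394542466385909 F [-0.4478 -1.0033 -1.8611] T [0.0007 0.0636 0.0078] w 0.17227015188001688
[[ 0.1604 -0.942  -0.2947  0.5396]
 [-0.9871 -0.1533 -0.0471  0.2005]
 [-0.0008  0.2984 -0.9544  0.4059]
 [ 0.      0.      0.      1.    ]]
```

View pics/wrist2.png

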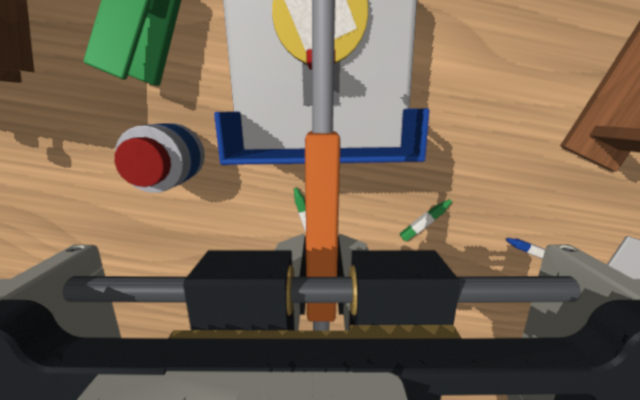

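The wrist view shows the guard's top edge from (219,161) to (425,160), wing tips near (217,112) and (428,109), and the lever mostly behind the shaft, with its left edge at (307,58). The shaft lies along column ~322.

Run:
```python
from h import *
K,d,_=cam("wrist");c=(K,d,np.load("w2.npy"))
im=cv2.imread("pics/wrist2.png")
b=blobs(im,(108,150,40),(125,255,255),100)
for x in b: print(x[:3])
p=plane("wrist",[[219,163],[425,161.5],[217,112],[428,109]],.14,c);print(p)
e=p[0]-p[1];yaw=np.arctan2(-e[0],e[1]);print("guard yaw",yaw,"width",np.linalg.norm(e),"mid",p[:2].mean(0))
print("lever left edge",plane("wrist",[[306.5,52],[306.5,65]],.125,c))
# rod sampled in 3 views
print("shaft",plane("wrist",[[322,10],[322,120]],.27,c))
a=cv2.resize(cv2.imread("pics/scene2.png")[90:230,300:460],None,fx=3,fy=3,interpolation=cv2.INTER_CUBIC)
t=cv2.resize(cv2.imread("pics/top2.png")[120:260,180:285],None,fx=3,fy=3,interpolation=cv2.INTER_CUBIC)
cv2.imwrite("pics/c3.png",np.hstack([a,t]))
```

```text
(np.int32(2026), array([397.1066, 142.4625]), array([341, 109,  87,  53], dtype=int32))
(np.int32(1999), array([246.5593, 144.8509]), array([215, 113,  89,  51], dtype=int32))
(np.int32(183), array([184.2951, 136.5956]), array([165, 125,  33,  27], dtype=int32))
(np.int32(100), array([194.45, 160.69]), array([191, 151,   8,  20], dtype=int32))
(np.int32(138), array([519.2101, 244.1304]), array([507, 239,  23,  12], dtype=int32))
[[0.4779 0.2867 0.14  ]
 [0.5099 0.0986 0.14  ]
 [0.5231 0.2911 0.14  ]
 [0.5554 0.1083 0.14  ]]
guard yaw 0.1685452134825272 width 0.19073396699568054 mid [0.4939 0.1926 0.14  ]
lever left edge [[0.5855 0.2213 0.125 ]
 [0.5751 0.2197 0.125 ]]
shaft [[0.5783 0.2065 0.27  ]
 [0.5352 0.1995 0.27  ]]
```

View pics/c3.png

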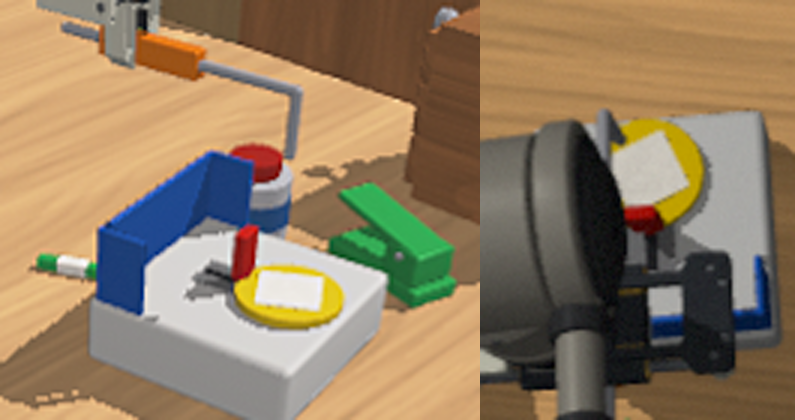

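Run:
```python
from h import *
s=r.observe();R=np.array(s["ee_rot"]);g=s["eef_pos"]+R[:,0]*.159
Q=np.array([[.0037,.1605,0],[.0637,.1605,0],[.0037,-.07,0],[.0637,.1555,0]])
P=g+Q@R.T;print(P);print("pred",proj("scene",P)); print("seen bend (398.9,119) tip (396.5,142), rear (321,99)")
print(proj("scene",[[.5877,.208,.125],[.5877,.208,.081]]),"lever rear centre line")
a=rays("scene",[[396.5,142],[399,119.5]]);
for k in (0,1):
    o,v=a[0],a[1][k];n=R[:,2];t=((P[k]-o)@n)/(v@n);print("on rod plane:",o+v*t)
delta([.4585,.1872,.1637],.167);st()
```

```text
[[0.6175 0.2128 0.2644]
 [0.6175 0.2128 0.2044]
 [0.3901 0.1757 0.2646]
 [0.6126 0.212  0.2044]]
pred [[398.5459 119.7094]
 [396.0089 142.4647]
 [321.1332  98.7379]
 [394.2164 141.93  ]]
seen bend (398.9,119) tip (396.5,142), rear (321,99)
[[382.6982 167.0567]
 [381.3377 181.5494]] lever rear centre line
on rod plane: [0.6187 0.213  0.206 ]
on rod plane: [0.6186 0.213  0.2652]
turn [-0.2955  0.0239  0.0484] shift mm [104.5223  -0.6428  -0.2906] det 1.0
t 5.9 grasp [0.4591 0.187  0.2682] yaw 0.16184317091441713 F [ 0.4385  0.4021 -1.5516] T [-0.0263  0.0534  0.0015] w 0.1685694287197394
```

```bash
python3 -m pendant '[[-0.3,0,0,10,0,0,1],[-0.3,0,0,30,0,0,1],[-0.3,0,0,55,0,0,1],[-0.3,0,0,78,0,0,1],[-0.3,0,0,93,0,0,1],[-0.3,0,0,101,0,0,1],[-0.3,0,0,104,0,0,1],[-0.3,0,0,104,0,0,1],[-0.3,0,0,104,0,0,1],[-0.3,0,0,104,0,0,1]]'
python3 - <<'E'
from h import *
st()
a=cv2.resize(r.get_image("scene")[100:210,310:440],None,fx=5,fy=5,interpolation=cv2.INTER_CUBIC);cv2.imwrite("pics/s4.png",a);st()
E
```

```text
time: 6.9
eef_pos: [0.4591, 0.1879, 0.3244]
ee_rot: [[0.002, 0.986, 0.168], [0.0, 0.168, -0.986], [-1.0, 0.002, -0.0]]
contact_force: [0.4, 0.6, -1.8]
grip_width: 0.17
t 6.9 grasp [0.4594 0.1879 0.1654] yaw 0.16831080229128006 F [ 0.3705  0.5839 -1.7629] T [-0.0496  0.0703 -0.0388] w 0.17046554288869967
t 6.95 grasp [0.4592 0.1879 0.1653] yaw 0.16833402906615505 F [ 0.0953  0.1198 -1.6928] T [0.046  0.0457 0.0128] w 0.1690483934648773
```

View pics/s4.png

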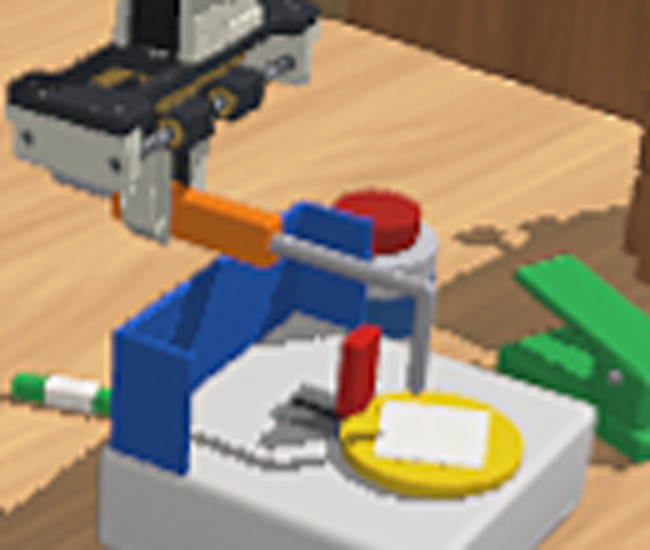

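The leg hangs behind the red lever (leg near crop (420,340), lever (357,370)), the shaft passes above the guard, and nothing is touching. Now I close the gap.

```bash
python3 -m pendant '[[0,0,0,0,-3,0,1],[0,0,0,0,-7,0,1],[0,0,0,0,-11,0,1],[0,0,0,0,-15,0,1],[0,0,0,0,-18,0,1],[0,0,0,0,-20,0,1],[0,0,0,0,-20,0,1]]'
for i in 1; do python3 -m pendant '[[0,0,0,0,-1,0,1],[0,0,0,0,-2,0,1],[0,0,0,0,-3,0,1],[0,0,0,0,-4,0,1]]';done
python3 -m pendant '[[0,0,0,0,-1,0,1],[0,0,0,0,-2,0,1],[0,0,0,0,-3,0,1],[0,0,0,0,-4,0,1]]'
python3 -m pendant '[[0,0,0,0,-1,0,1],[0,0,0,0,-2,0,1],[0,0,0,0,-3,0,1],[0,0,0,0,-4,0,1]]'
```

```text
time: 7.65
eef_pos: [0.439, 0.1845, 0.3237]
ee_rot: [[0.0, 0.986, 0.168], [-0.0, 0.168, -0.986], [-1.0, -0.0, 0.0]]
contact_force: [-0.4, -0.7, -3.1]
grip_width: 0.172
time: 8.05
eef_pos: [0.4355, 0.1839, 0.3237]
ee_rot: [[0.001, 0.986, 0.167], [0.0, 0.167, -0.986], [-1.0, 0.001, 0.0]]
contact_force: [3.5, -0.3, -3.8]
grip_width: 0.171
time: 8.45
eef_pos: [0.4314, 0.1832, 0.3238]
ee_rot: [[0.001, 0.986, 0.167], [0.0, 0.167, -0.986], [-1.0, 0.001, 0.0]]
contact_force: [2.3, 0.8, -2.5]
grip_width: 0.17
time: 8.85
eef_pos: [0.4273, 0.1825, 0.3237]
ee_rot: [[0.0, 0.986, 0.167], [-0.0, 0.167, -0.986], [-1.0, 0.0, 0.0]]
contact_force: [3.0, -0.5, -2.7]
grip_width: 0.173
```

```bash
python3 -m pendant '[[0,0,0,0,-1,0,1],[0,0,0,0,-2,0,1],[0,0,0,0,-3,0,1],[0,0,0,0,-4,0,1],[0,0,0,0,-5,0,1],[0,0,0,0,-6,0,1],[0,0,0,0,-7,0,1],[0,0,0,0,-8,0,1],[0,0,0,0,-9,0,1],[0,0,0,0,-10,0,1],[0,0,0,0,-11,0,1],[0,0,0,0,-12,0,1]]'
python3 -m pendant '[[0,0,0,0,-0.5,0,1],[0,0,0,0,-1,0,1],[0,0,0,0,-1.5,0,1],[0,0,0,0,-2,0,1]]'
```

```text
time: 10.05
eef_pos: [0.4155, 0.1805, 0.3237]
ee_rot: [[0.0, 0.986, 0.168], [-0.0, 0.168, -0.986], [-1.0, 0.0, 0.0]]
contact_force: [3.4, 0.8, -2.5]
grip_width: 0.169
time: 10.45
eef_pos: [0.4135, 0.1801, 0.3237]
ee_rot: [[0.0, 0.986, 0.168], [-0.0, 0.168, -0.986], [-1.0, 0.0, 0.0]]
contact_force: [2.2, 0.1, -3.2]
grip_width: 0.174
```

```bash
python3 -m pendant '[[0,0,0,0,-0.5,0,1],[0,0,0,0,-1,0,1],[0,0,0,0,-1.5,0,1],[0,0,0,0,-2,0,1]]'
```

```text
time: 10.85
eef_pos: [0.4115, 0.1798, 0.3237]
ee_rot: [[-0.0, 0.986, 0.168], [-0.0, 0.168, -0.986], [-1.0, -0.0, 0.0]]
contact_force: [2.2, 0.3, -2.2]
grip_width: 0.17
```

```bash
python3 -m pendant '[[0,0,0,0,-0.5,0,1],[0,0,0,0,-1,0,1],[0,0,0,0,-1.5,0,1]]' | grep -E 'eef_pos|force'
python3 -m pendant '[[0,0,0,0,-0.5,0,1],[0,0,0,0,-1,0,1]]' | grep -E 'eef_pos|force'
```

```text
eef_pos: [0.4101, 0.1796, 0.3237]
contact_force: [2.6, -0.2, -2.4]
eef_pos: [0.4091, 0.1794, 0.3237]
contact_force: [3.0, -0.1, -1.9]
```

```bash
python3 -m pendant '[[0,0,0,0,-0.5,0,1],[0,0,0,0,-1,0,1]]' | grep -E 'eef_pos|force'
python3 -m pendant '[[0,0,0,0,-0.5,0,1],[0,0,0,0,-1,0,1]]' | grep -E 'eef_pos|force'
```

```text
eef_pos: [0.4081, 0.1792, 0.3237]
contact_force: [2.3, -0.7, -3.1]
eef_pos: [0.4075, 0.1791, 0.3238]
contact_force: [6.1, 1.1, -3.8]
```

The force is rising against the stop. I settle and read it.

```bash
python3 -m pendant '[[0,0,0,0,0,0,1],[0,0,0,0,0,0,1]]' | grep -E 'eef_pos|force'; python3 -m pendant '[[0,0,0,0,-0.2,0,1],[0,0,0,0,-0.2,0,1]]' | grep -E 'eef_pos|force'
```

```text
eef_pos: [0.4076, 0.1791, 0.3238]
contact_force: [5.9, -0.3, -4.9]
eef_pos: [0.4075, 0.1791, 0.3238]
contact_force: [7.1, 0.7, -4.5]
```

```bash
python3 -m pendant '[[0,0,0,0,-0.15,0,1],[0,0,0,0,-0.15,0,1],[0,0,0,0,-0.15,0,1]]' | grep -E 'eef_pos|force';for i in 1; do python3 -m pendant '[[0,0,0,0,0,0,1],[0,0,0,0,0,0,1],[0,0,0,0,0,0,1],[0,0,0,0,0,0,1]]' | grep -E 'eef_pos|force';done
python3 -m pendant '[[0,0,0,0,0,0,1],[0,0,0,0,0,0,1],[0,0,0,0,0,0,1],[0,0,0,0,0,0,1]]' | grep -E 'eef_pos|force'
```

```text
eef_pos: [0.4075, 0.1791, 0.3238]
contact_force: [8.3, 0.6, -4.7]
eef_pos: [0.4075, 0.1791, 0.3238]
contact_force: [6.8, 0.6, -4.0]
eef_pos: [0.4075, 0.1791, 0.3238]
contact_force: [6.6, 1.0, -5.0]
```

```bash
python3 -m pendant '[[0,0,0,0,-0.15,0,1],[0,0,0,0,-0.2,0,1],[0,0,0,0,-0.2,0,1]]' | grep -E 'eef_pos|force'
python3 -m pendant '[[0,0,0,0,0,0,1],[0,0,0,0,0,0,1],[0,0,0,0,0,0,1],[0,0,0,0,0,0,1]]' | grep -E 'eef_pos|force'
python3 - <<'E'
from h import *
F=[]
for i in range(6):
    r.get_image("scene");F.append(r.observe()["contact_force"])
print(np.mean(F,0),np.std(F,0))
E
```

```text
eef_pos: [0.4074, 0.1791, 0.3238]
contact_force: [7.5, -0.0, -5.2]
eef_pos: [0.4074, 0.1791, 0.3238]
contact_force: [8.3, 0.1, -5.9]
[ 7.3846  1.1626 -5.6535] [0.5919 0.3538 0.4496]
```

```bash
python3 -m pendant '[[0,0,0,0,-0.15,0,1],[0,0,0,0,-0.15,0,1],[0,0,0,0,-0.15,0,1],[0,0,0,0,-0.15,0,1],[0,0,0,0,-0.15,0,1],[0,0,0,0,-0.17,0,1],[0,0,0,0,-0.17,0,1],[0,0,0,0,-0.17,0,1],[0,0,0,0,-0.2,0,1],[0,0,0,0,-0.2,0,1]]' | grep -E 'eef_pos|force'
python3 - <<'E'
from h import *
F=[]
for i in range(16):
    r.get_image("scene");F.append(r.observe()["contact_force"])
print(np.mean(F[:8],0),np.mean(F[8:],0),np.std(F,0));st()
cv2.imwrite("pics/s5.png",cv2.resize(r.get_image("scene")[100:210,310:440],None,fx=5,fy=5,interpolation=cv2.INTER_CUBIC))
E
```

```text
eef_pos: [0.4073, 0.179, 0.3239]
contact_force: [7.6, 1.1, -5.7]
[ 8.2378  0.4797 -5.9594] [ 8.2928  0.7263 -5.7694] [0.4087 0.4044 0.4452]
t 16.05 grasp [0.4077 0.1791 0.1649] yaw 0.16814239937211065 F [ 8.1722  0.7008 -5.5449] T [ 0.0724 -0.9721 -0.0562] w 0.168568522696874
```

View pics/s5.png

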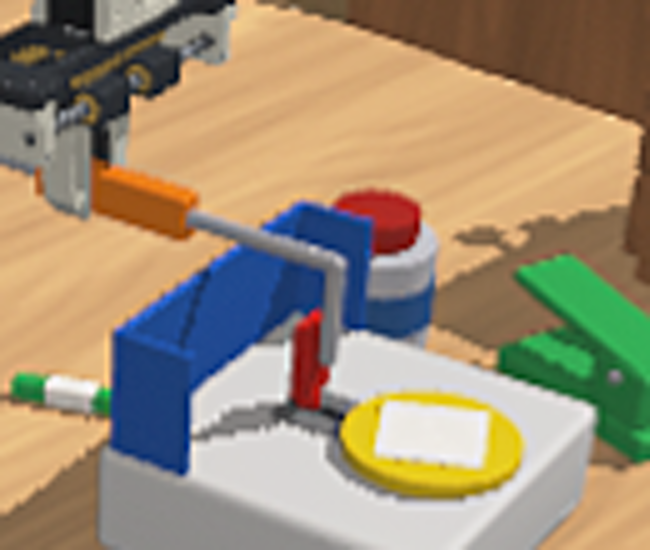

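The lever is pulled over near the guard and the leg presses on its back, with about 8.3 N held for over a second. I ease off, clear, and lift.

```bash
python3 -m pendant '[[0,0,0,0,0.5,0,1],[0,0,0,0,1.5,0,1],[0,0,0,0,4,0,1],[0,0,0,0,8,0,1],[0,0,0,0,13,0,1],[0,0,0,0,16,0,1],[0,0,0,0,18,0,1],[0,0,0,0,18,0,1],[0,0,0,0,18,0,1]]'
python3 -m pendant '[[0,0,0,-4,0,0,1],[0,0,0,-12,0,0,1],[0,0,0,-30,0,0,1],[0,0,0,-55,0,0,1],[0,0,0,-80,0,0,1],[0,0,0,-97,0,0,1],[0,0,0,-104,0,0,1],[0,0,0,-105,0,0,1],[0,0,0,-105,0,0,1]]'
python3 - <<'E'
from h import *
st();delta([.6215,-.1973,.269],-.2296)
for n in("wrist","scene"): cv2.imwrite(f"pics/{n}6.png",r.get_image(n))
s=r.observe();R=np.array(s["ee_rot"]);g=s["eef_pos"]+R[:,0]*.159
P=g+np.array([[.0037,.1605,0],[.0637,.1605,0],[.0037,-.07,0]])@R.T;print(proj("scene",P))
a=cv2.resize(cv2.imread("pics/scene6.png")[80:210,300:440],None,fx=4,fy=4,interpolation=cv2.INTER_CUBIC);cv2.imwrite("pics/c6.png",a)
E
```

```text
time: 17.0
eef_pos: [0.4241, 0.1819, 0.3236]
ee_rot: [[-0.0, 0.986, 0.167], [-0.0, 0.167, -0.986], [-1.0, -0.0, 0.0]]
contact_force: [-0.2, -0.2, -1.5]
grip_width: 0.171
time: 17.9
eef_pos: [0.4239, 0.1819, 0.4282]
ee_rot: [[-0.001, 0.986, 0.168], [-0.0, 0.168, -0.986], [-1.0, -0.001, 0.0]]
contact_force: [-0.1, 0.9, -2.1]
grip_width: 0.169
t 17.9 grasp [0.4238 0.1819 0.2692] yaw 0.16829833380453155 F [-0.068   0.8946 -2.0515] T [ 0.007   0.1039 -0.0005] w 0.1690418665476872
turn [22.7979  0.0191  0.0517] shift mm [  0.1403 131.2778 406.957 ] det 1.0
[[385.7813 115.8469]
 [383.6511 138.3322]
 [310.4399  95.5838]]
```

View pics/c6.png

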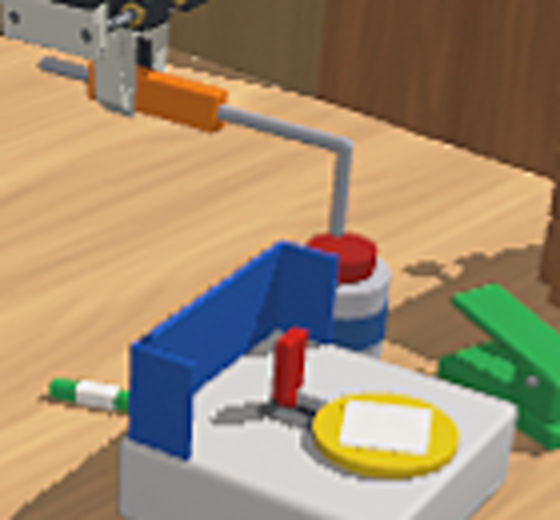

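The lever stays home, and bend and tip lie within a pixel of prediction, so the rod has not slipped in the grip. Back to the rack.

```bash
python3 -m pendant '[[1,0,0,0,3,10,1],[2,0,0,0,10,30,1],[4,0,0,0,19,60,1],[6,0,0,0,30,94,1],[8,0,0,0,42,130,1],[11,0,0,0,54,168,1],[13,0,0,0,66,206,1],[15,0,0,0,79,244,1],[17,0,0,0,91,282,1],[19,0,0,0,103,320,1],[21,0,0,0,115,356,1],[22,0,0,0,124,385,1],[22.8,0,0,0,129,401,1],[22.8,0,0,0,131,407,1],[22.8,0,0,0,131,407,1],[22.8,0,0,0,131,407,1]]'
python3 - <<'E'
from h import *
st();delta([.6215,-.1973,.1140],-.2296)
E
```

```text
time: 19.6
eef_pos: [0.6212, -0.1968, 0.4284]
ee_rot: [[-0.001, 0.974, -0.227], [0.001, -0.227, -0.974], [-1.0, -0.001, -0.0]]
contact_force: [0.1, 0.2, -2.0]
grip_width: 0.166
t 19.6 grasp [ 0.6211 -0.1967  0.2694] yaw -0.22913561924184617 F [ 0.1344  0.2169 -1.962 ] T [0.0732 0.0301 0.0051] w 0.16557550385826422
turn [ 0.0266 -0.022   0.0522] shift mm [155.4186   0.4996   0.4731] det 1.0
```

Descend to about 20 mm above, then check force as it settles into the notches.

```bash
python3 -m pendant '[[0,0,0,12,0.4,0.4,1],[0,0,0,35,0.4,0.4,1],[0,0,0,65,0.4,0.4,1],[0,0,0,95,0.4,0.4,1],[0,0,0,118,0.4,0.4,1],[0,0,0,128,0.4,0.4,1],[0,0,0,133,0.4,0.4,1],[0,0,0,138,0.4,0.4,1],[0,0,0,142,0.4,0.4,1],[0,0,0,146,0.4,0.4,1],[0,0,0,149,0.4,0.4,1],[0,0,0,151,0.4,0.4,1],[0,0,0,151,0.4,0.4,1],[0,0,0,151,0.4,0.4,1]]'
python3 -m pendant '[[0,0,0,1,0,0,1],[0,0,0,2,0,0,1],[0,0,0,2,0,0,1]]'|grep -E 'eef|force'
python3 - <<'E'
from h import *
st();cv2.imwrite("pics/c7.png",cv2.resize(r.get_image("scene")[190:340,190:340],None,fx=4,fy=4,interpolation=cv2.INTER_CUBIC))
E
```

```text
time: 21.0
eef_pos: [0.6218, -0.1979, 0.2779]
ee_rot: [[0.0, 0.974, -0.228], [-0.0, -0.228, -0.974], [-1.0, 0.0, 0.0]]
contact_force: [-0.3, -0.2, -1.6]
grip_width: 0.172
eef_pos: [0.6217, -0.1978, 0.2756]
contact_force: [0.5, -0.3, -1.7]
t 21.3 grasp [ 0.6217 -0.1978  0.1166] yaw -0.22963811607274873 F [ 0.5365 -0.2544 -1.7192] T [0.0544 0.0834 0.019 ] w 0.16482622321706408
```

View pics/c7.png

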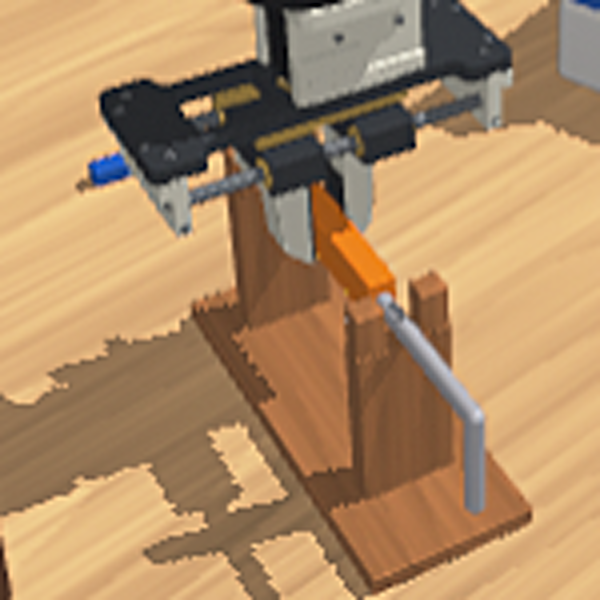

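The shaft is in the front notch (crop (385,300)) with the leg hanging down; about 3 mm remain. I lower until the rack takes the weight.

```bash
python3 -m pendant '[[0,0,0,0.7,0,0,1],[0,0,0,1.4,0,0,1],[0,0,0,1.8,0,0,1],[0,0,0,1.8,0,0,1]]'|grep -E 'eef|force'
python3 -m pendant '[[0,0,0,0.4,0,0,1],[0,0,0,0.8,0,0,1],[0,0,0,0.8,0,0,1]]'|grep -E 'eef|force'
```

```text
eef_pos: [0.6218, -0.1978, 0.2738]
contact_force: [-0.3, 0.2, -2.1]
eef_pos: [0.6218, -0.1978, 0.2731]
contact_force: [0.4, 0.4, -1.2]
```

```bash
python3 -m pendant '[[0,0,0,0.3,0,0,1],[0,0,0,0.5,0,0,1],[0,0,0,0.5,0,0,1]]'|grep -E 'eef|force'
python3 -m pendant '[[0,0,0,0.3,0,0,1],[0,0,0,0.4,0,0,1],[0,0,0,0.4,0,0,1]]'|grep -E 'eef|force'
```

```text
eef_pos: [0.6218, -0.1978, 0.2728]
contact_force: [0.1, 0.1, -1.6]
eef_pos: [0.6218, -0.1978, 0.2727]
contact_force: [-2.4, 0.2, 2.6]
```

The rack now carries the rod (force +2.6 N up). I open gently, then retreat.

```bash
python3 -m pendant '[[0,0,0,0,0,0,0.8],[0,0,0,0,0,0,0.75],[0,0,0,0,0,0,0.7],[0,0,0,0,0,0,0.5],[0,0,0,0,0,0,0.3],[0,0,0,0,0,0,0],[0,0,0,0,0,0,0],[0,0,0,0,0,0,0]]' 10
python3 -m pendant '[[0,0,0,-5,0,0,0],[0,0,0,-15,0,0,0],[0,0,0,-35,0,0,0],[0,0,0,-65,0,0,0],[0,0,0,-100,0,0,0],[0,0,0,-130,0,0,0],[0,0,0,-140,-20,0,0],[0,0,0,-140,-60,0,0],[0,0,0,-140,-100,0,0],[0,0,0,-140,-110,0,0],[0,0,0,-140,-110,0,0]]'
python3 - <<'E'
from h import *
st();w=r.get_image("wrist");t=r.get_image("top");s=r.get_image("scene")
a=cv2.resize(s[100:350,190:450],(580,558));cv2.imwrite("pics/w8.png",np.hstack([a]))
cv2.imwrite("pics/top8.png",t);cv2.imwrite("pics/wrist8.png",w)
d=cv2.absdiff(t,cv2.imread("pics/top0.png")).max(2);n,l,S,c=cv2.connectedComponentsWithStats((d>40).astype(np.uint8))
print([(S[i].tolist()) for i in range(1,n) if S[i,4]>12])
sc=cv2.imread("pics/scene0.png")
for nm,i in(("before",sc),("after",s)):
    print(nm,[b[:2] for b in blobs(i,(5,150,120),(16,255,255),500) if 200<b[1][0]<330])
E
```

```text
time: 23.45
eef_pos: [0.6218, -0.1978, 0.2722]
ee_rot: [[0.0, 0.974, -0.228], [-0.0, -0.228, -0.974], [-1.0, 0.0, 0.0]]
contact_force: [-0.1, -0.6, -0.5]
grip_width: 0.684
time: 24.55
eef_pos: [0.5139, -0.1726, 0.4138]
ee_rot: [[0.002, 0.974, -0.228], [-0.001, -0.228, -0.974], [-1.0, 0.002, 0.001]]
contact_force: [-0.3, 0.4, -1.3]
grip_width: 1.0
t 24.55 grasp [ 0.5142 -0.1727  0.2548] yaw -0.23003679343466313 F [-0.2651  0.4097 -1.2816] T [ 0.0458  0.025  -0.0426] w 1.0000470424257188
[[248, 137, 327, 263, 30705], [227, 188, 30, 21, 325], [238, 209, 19, 10, 100], [117, 318, 132, 82, 6329], [531, 341, 7, 6, 19], [520, 345, 5, 6, 13], [573, 383, 55, 17, 642], [128, 387, 9, 4, 13]]
before [(np.int32(1151), array([268.2754, 271.3814])), (np.int32(584), array([296.4384, 318.1387]))]
after [(np.int32(1128), array([268.6454, 271.0585])), (np.int32(582), array([296.0928, 318.0395]))]
```

View pics/w8.png

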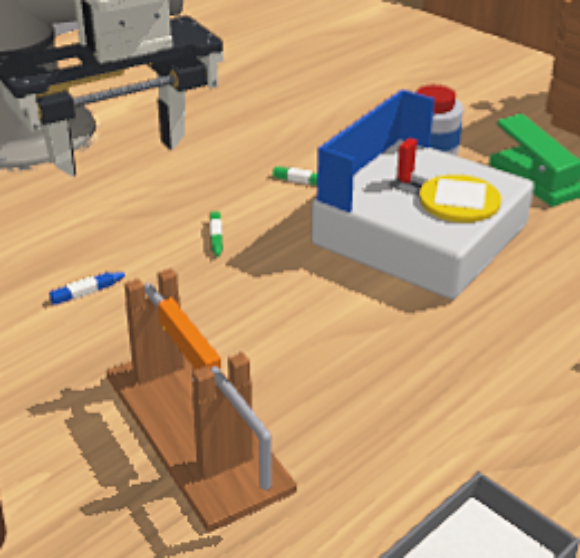

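The rod is back in both notches with its leg down, the lever is home, and the arm is clear of everything. Handing in.

```bash
python3 -c "
from bench import r
print(r.job_done())"
```

```text
the job is handed in; nothing more can be done
None
```

I set the brake with the bent rod and put the rod back in its rack. The job was handed in at about 25 s of the 72 s allowed.

**Pull:** I hooked the lever from behind and pulled it slowly for about 29 mm until the force rose sharply, which I took as the stop. I then held about 7.5 to 8.3 N for roughly two seconds. The highest force I read was 8.3 N, but force is only reported at the end of each move, so brief peaks in between were not recorded.

**Guard and lever:** By calculation the rod cleared the guard by about 8 mm, and no reading showed an upward push. The hand never touched the lever. During the hold, the vertical force was about 4 N more downward than the rod's weight. I put this down to friction on the lever.

**Rod return:** The rack took the rod's weight before I opened the fingers. The last pictures show the rod in both notches with its leg down, within about half a pixel of where it started.

**Last checks:** The lever is still near the guard, and no bystander that could be compared with the first picture had moved. The palette, one crayon (blue) and the pencil cup were in the part of that comparison the arm disturbs. The crayon looks undisturbed in the final scene picture; I did not recheck the other two. Nothing failed, but the tool gives no verdict, so I could not confirm that the brake bit.

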